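Dock the spare battery pack

ROBOT

A 6-joint arm with a two-finger parallel gripper is mounted at the origin on the work surface. World frame = base frame: x ahead of the robot, y to its left, z up, the work surface at z = 0. Lengths are in m, angles in rad, forces in N, time in s.
With the tool pointing down it reaches from about 0.3 to 0.825 m from the base axis. Payload 5.4 kg.
Tool frame: the origin (TCP) lies at the very end of the fingers, on their centre line; the grasp point (between the pads) lies 19 mm behind it; z points along the fingers, y is the line along which they close (so a half turn about z gives the same grasp; the last joint's range is limited). The gripper opens to 92 mm and grips with 3 to 60 N. Pads are 20 mm wide; open, the fingers measure 128 mm over their backs; the gripper's body (75 mm by 189 mm) begins 69 mm behind the grasp point.
Start: joints at [1.136, 0.158, 1.597, -0, 1.386, -0.21], TCP at [0.128, 0.561, 0.215] pointing down, gripper open.
Joint ranges: [-2.91, 2.91], [-0.94, 2.29], [0.18, 2.7], [-1.29, 4.43], [0.17, 2.64], [-3, 3]. Speed limits (rad/s): [2.57, 2.57, 3.14, 3.14, 3.14, 3.14].

INTERFACE

Orientations are given as a rotation vector (axis times angle).
In Python, from bench import ctrl gives the robot as it stands. The module is installed in compiled form; this text tells all that it offers.
- The arm moves only by the tool play_rows, never from a script. Its argument "moves" is a list of rows, each a list of 6 numbers: the shift along the tool's x, y, z as a fraction of full scale, then the turn, a rotation vector about the tool's x, y, z as a fraction of full scale. In form: [[tx, ty, tz, rx, ry, rz], ...]. A call has exactly 8 rows; each row is the pose to reach, as a shift and turn from the pose commanded when the call began, along the tool's axes at that moment, turning the shorter way round; what a row does not reach only later rows make up. Full scale, the value 1, is 0.5 m for a shift and 360 degrees for a turn. A row lasts 1/12 s, in which the tool goes at most 41.7 mm and 7.16 degrees, less where a joint would pass 70% of its speed; a pose out of reach is approached as far as the arm can. A call with a number of a shift or a turn outside -1 to 1 is refused whole. A call with a gripper value outside its range is refused whole. "fingers" is the closure, from 0 (fully open) to 1 (shut), set as the call begins (left out, the last holds). The fingers move at their own pace and stop on an object; "force" is the grip in N (left out, the last holds). Time passes only in rows, so rows that repeat a pose let the fingers close, or fill a call up. It gives the time, the measured TCP pose, the force, the opening and the grip force at its end, in the units of the state.
- ctrl.sense(): the state, without advancing time (a new reading comes with each control period).
- ctrl.capture(name): name is "side" or "top" or "wrist"; returns (picture, depth): 480x640x3 uint8, blue, green, red; 480x640 float32, m along the optical axis (not along the pixel's ray), 0 where there is no reading.
- ctrl.camera_model(name): a dict with "intrinsics" (3x3 intrinsics, pixels), "rvec" (rotation vector, rad) and "tvec" (3), from world to camera coordinates, as OpenCV has them. Camera axes: x right, y down, z forward; pixel columns grow to the right and rows downward; lengths in m; the calibration is good to about 2 mm. A picture is of the moment at which its call begins: read the wrist's pose just before it. camera_model takes no time and is no camera call; for the wrist camera it gives the pose at the moment of the call.
- ctrl.finish_job(): hands the job in; it is judged then, once.
The state is a dict: "t": time; "joint_positions": joint angles; "dq": joint speeds; "joint_torque": joint torques, N m; "ee_pos": TCP position; "orientation": TCP orientation; "wrist_force": force on the tool from outside, world axes, zero at the start; "ft_torque": the same for the moment, N m; "gripper_width": finger opening in m; "gripper_force": force on a finger pad.
Only numpy, scipy, OpenCV 4.12 (cv2) and the standard library are available. Lean on these libraries where they do the work, as an engineer would, in place of code of your own. Each camera call takes 0.05 s, during which the arm holds its last target. There are 200 camera calls.

TASK

Pull open the drawer of the low wooden unit, take out the battery pack (the black block with a tongue at one end, not the plain brick beside it) and set it in the charging dock, tongue tilted in under the dock's ledge first and heel down after it. Then swing the dock's lever over until it is fully shut and holds the pack flat and fully home. Leave the brick in the drawer and the things on the bench where they are.

Things in the scene. Friction and masses are not known exactly. Their poses are not given: they have to be found in the camera images.
- unit_front (a point): Middle of the lower edge of the front of a low wooden drawer unit, 240 deep x 280 wide x 100 high mm, fixed to the bench; one drawer in this front. The unit's x points into it, its y along the front, z up.
- unit_drawer0 (a joint): Drawer slide: 0 shut, grows to 0.166 m as it moves along the unit's -x; friction about 1 N. Inside: floor 22 mm, walls to 78 mm and front panel to 86 mm above the bench, 238 mm wide; inner face of the front 21 mm behind unit_front when shut. Opening it 120 mm frees its contents for a grasp from above.
- unit_drawer0_handle (a point): Middle of the drawer's steel bar handle: 11 mm thick bar, 120 mm long along the unit's y, its axis 35 mm out from the drawer front and 38 mm below the unit's top (62 mm above the bench); two end posts 102 mm apart; the gap to the front is open from above. Moves with the drawer.
- pack: Battery pack, lying on its underside in the drawer: black plastic block 80 (x) x 44 (y) x 36 (z) mm, about 0.25 kg, with a tongue at its +x end, 16 mm further out (x 40 to 56 mm), 32 wide, 10 high, flush with the underside. Origin: centre of the underside of the 80 x 44 block; z up. It may lie on either side of the drawer, turned up to 0.2 rad from the unit's x.
- pack_toe (a point): Point on the pack: middle of the bottom edge of the tongue's tip, 56 mm along the pack's +x from its origin.
- brick: Plain black power brick, 86 x 44 x 30 mm, no tongue, lying in the other side of the drawer. Bystander. Origin: centre of its underside.
- dock: Grey charging dock fixed to the bench: base plate 160 (x -86 to 74) x 74 (y) x 12 mm with an open-topped pocket for the pack. Origin: centre of the pocket, on the bench; z up. Pocket floor 12 mm up. Heel wall: inner face x = -41.5 mm, 8 high above the floor, 6 thick. Side walls are 47 mm apart and flare outwards to 13 mm above the floor.
- dock_ledge (a point): Middle of the lower inner edge of the ledge over the pocket's toe end, at dock x = 48 mm, 14 mm above the pocket floor. The ledge reaches from here to x = 64 mm, 8 mm thick; the toe stop under it is at x = 57.5 mm, the slot 42 mm wide. Too long to drop in level: the pack's tongue goes under the ledge tilted (about 18 degrees), then the heel comes down.
- dock_seat (a point): Where the pack's origin lies when home: centre of the pocket floor, 12 mm above the bench, axes as the dock's (the pack's x along the dock's x, tongue to +x).
- spring_pad (a joint): Round brass spring pad (18 mm) in the pocket floor at dock x = -28 mm: 0 when it stands 5 mm above the floor, holding the heel up; 0.005 m pressed flush (about 7 N).
- lever_hinge (a point): Middle of the lever's hinge axis (along the dock's y), at dock x = -64 mm, 55 mm above the bench, between two ears 18 mm wide in x, 66 mm high, 46 mm over their outsides.
- lever_tip (a point): Point inside the lever's black end paddle (22 long x 36 wide x 13 thick mm), 105 mm from the hinge axis. The lever is a flat steel bar 20 wide, 13 thick, ending 116 mm from the hinge. Its x axis points from hinge to tip.
- lever (a joint): Lever angle (rad): 0 shut, lying level along the dock's +x over the pack's top; pi/2 upright; stop at 2.1, leaning away from the pack (to the dock's -x). A stiff hinge (about 0.35 N m): it stays where it is left. Closing it presses the pack's heel down the last 5 mm.
- tape: Roll of tape standing flat on the unit, 100 mm across, 45 high. Bystander. Origin: centre of its underside.
- carton: Cardboard carton on the bench, 90 x 130 x 70 mm. Bystander. Origin: centre of its underside.
- jar: Jar on the bench, 66 mm across, 100 high. Bystander. Origin: centre of its underside.
There are look-alikes about, which are no part of the job. Several things have the shape of the dock; the one meant has the colours described above.

How it is judged:
On the way, in this order (a step that is already met when the one before it is completed fails the run):
1. the drawer is pulled open by at least 90 mm (value of joint unit_drawer0 above 0.09 m), for 0.1 s.
2. the pack lies in the pocket, its tongue under the ledge and its heel inside the heel wall, resting on the spring or lower (x of pack_toe in the frame of dock_seat above 0.0535 m and z of pack_toe in the frame of dock_seat between -0.005 and 0.006 m and z of pack in the frame of dock_seat between -0.004 and 0.005 m and y of pack in the frame of dock_seat between -0.005 and 0.005 m), for 0.2 s.
At the end, for the whole second after the job is handed in: The lever is shut (within 0.08 rad) over the pack, and the pack is at rest, flat (within 0.04 rad) and home in the pocket: its origin within 4 mm of the seat along x and y and 3 mm in height, its long axis within 0.08 rad of the dock's. The drawer may stay open (value of joint lever below 0.08 rad and x of pack in the frame of dock_seat between -0.004 and 0.004 m and y of pack in the frame of dock_seat between -0.004 and 0.004 m and z of pack in the frame of dock_seat between -0.003 and 0.003 m and angle between the x axis of pack and the x axis of dock_seat, either way round below 0.08 rad and angle between pack's own z axis and vertical below 0.04 rad and linear speed of pack below 0.01 m/s); the robot touches nothing.
It fails at once if the tape, the carton or the jar on the bench is pushed more than 30 mm (the tape 40 mm) (distance of any of carton, jar from where it was at the start of the episode above 0.03 m or distance of tape from where it was at the start of the episode above 0.04 m).
It fails at once if the brick is lifted out of the drawer (height (world z) of brick above 0.075 m).
It also fails if it takes over 67 s, if anything falls off the work surface, if the arm or the gripper's body presses on something with over 40 N, if the wrist force passes 120 N, or if a joint passes its speed limit or range.

## Working session

There is one attempt and no reset: what is moved stays moved. The work goes in short steps, Python scripts to look and compute and a tool call to move; the robot and the scene stay as the last step left them, time stands still between calls to the robot, and variables do not carry over. Pictures are saved under pics/ and viewed, at most 13 in all, crops included, and the job is handed in when it is done.

Besides the shell and the picture viewer there is one more tool, called in YAML: its name, and indented under it one key for each argument. play_rows: Moves the arm, as the interface text tells. Shift numbers are shares of 0.5 m and turn numbers shares of 360 degrees, none past 1 either way. Its arguments: {"type":"object","properties":{"moves":{"type":"array","items":{"type":"array","items":{"type":"number","minimum":-1,"maximum":1}}},"fingers":{"type":"number"},"force":{"type":"number"}},"required":["moves"]}

```bash
mkdir -p pics; cat > h.py <<'E'
import numpy as np, cv2
from bench import ctrl
def cam(n):
    m=ctrl.camera_model(n); R=cv2.Rodrigues(np.array(m["rvec"],float))[0]
    return np.array(m["intrinsics"],float),R,np.array(m["tvec"],float).ravel()
def snap(n,save=None):
    c=cam(n); im,d=ctrl.capture(n); np.savez('/tmp/%s.npz'%n,im=im,d=d,K=c[0],R=c[1],t=c[2])
    if save: cv2.imwrite('pics/'+save,im)
    return im,d,c
def load(n):
    z=np.load('/tmp/%s.npz'%n); return z['im'],z['d'],(z['K'],z['R'],z['t'])
def plane(c,uv,z):
    K,R,t=c; uv=np.atleast_2d(uv).astype(float)
    r=np.c_[uv,np.ones(len(uv))]@np.linalg.inv(K).T@R; o=-R.T@t
    return o+r*((z-o[2])/r[:,2])[:,None]
def pts(d,c):
    K,R,t=c; v,u=np.mgrid[:480,:640]; p=np.stack([u,v,np.ones_like(u)],-1)@np.linalg.inv(K).T*d[...,None]
    return (p-t)@R
def proj(c,p):
    K,R,t=c; q=(np.atleast_2d(p)@R.T+t)@K.T; return q[:,:2]/q[:,2:]
E
python3 - <<'E'
from h import *
a=snap('top','top0.png');b=snap('side','side0.png')
for n,x in(('top',a),('side',b)): print(n,-x[2][1].T@x[2][2])
print(ctrl.sense())
E
```

```text
top [ 0.42673423 -0.04492308  1.0469243 ]
side [-0.01787658 -0.80074492  0.84399126]
{'t': 0.1, 'joint_positions': array([ 1.13587037e+00,  1.59004865e-01,  1.59809223e+00,  8.33514153e-06,
        1.38620007e+00, -2.10107230e-01]), 'dq': array([-6.99506482e-05,  3.05310177e-04, -3.79600950e-03,  5.39262870e-04,
       -1.69475468e-03, -2.06400730e-04]), 'joint_torque': array([ 1.14096904e-04, -3.86501205e+01, -3.22961247e+01,  7.03113573e-02,
        3.38295428e-02, -4.73555463e-05]), 'ee_pos': array([0.12796442, 0.56000357, 0.21371385]), 'orientation': array([-3.52342001e-01, -3.12121932e+00,  2.53487186e-03]), 'wrist_force': array([-0.82874521, -0.0655639 , -0.76501064]), 'ft_torque': array([-0.03620704, -0.0208083 , -0.03025763]), 'gripper_force': 0.0, 'gripper_width': 0.09186925235646798}
```

View pics/top0.png

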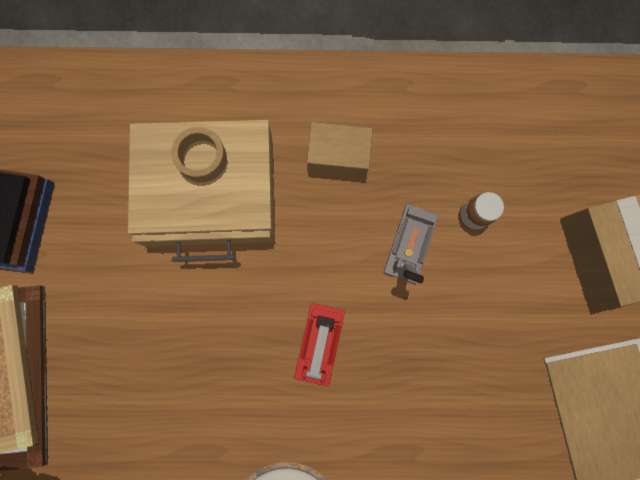

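View pics/side0.png

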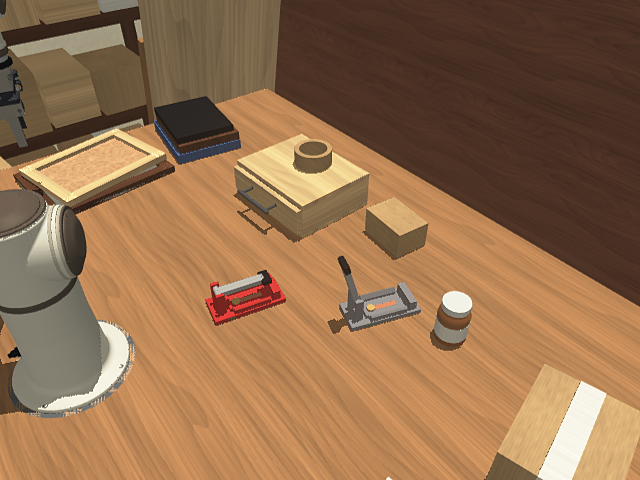

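The top view shows the unit at (200,180), its handle at (204,258), and the grey dock at (410,245) with its ledge up and right and its lever leaning away at (412,275). The red dock at (320,345) is a look-alike, and the side view agrees. Next I measure.

```bash
python3 - <<'E'
from h import *
im,d,c=load('top'); P=pts(d,c)
print('bench z',np.median(P[300:330,100:250,2]))
u,v=np.meshgrid(np.arange(640),np.arange(480))
def rect(m,n,z=None):
    k,l,s,ce=cv2.connectedComponentsWithStats(m.astype(np.uint8)); i=1+s[1:,4].argmax(); m=l==i
    xy=P[m][:,:2]
    r=cv2.minAreaRect((xy*1000).astype(np.float32)); print(n,m.sum(),'z',np.median(P[m][:,2]).round(4),'rect',np.round(r[0],1),np.round(r[1],1),round(r[2],2)); print(np.round(cv2.boxPoints(r)).tolist()); return m
Z=P[...,2]
box=lambda a,b,e,f:(u>a)&(u<b)&(v>e)&(v<f)
rect(box(110,290,100,245)&(abs(Z-.1)<.008),'unit top')
rect(box(110,290,240,280)&(abs(Z-.065)<.012),'handle')
hsv=cv2.cvtColor(im,cv2.COLOR_BGR2HSV)
grey=(hsv[...,1]<70)&box(370,450,195,300)
rect(grey&(abs(Z-.012)<.008),'dock plate')
m=grey&box(400,445,195,230); rect(m&(Z>.025),'ledge top')
m=box(370,450,240,300)&(Z>.06); rect(m,'lever')
q=P[m]; print('lever hi',q[q[:,2].argmax()].round(3),'lo',q[q[:,2].argmin()].round(3))
# brass pad
b=(hsv[...,1]>120)&(hsv[...,2]>120)&box(400,420,228,262)&(hsv[...,0]<30)
print('orange/brass')
for y in range(228,262,3): print(y,[tuple(hsv[y,x]) for x in range(402,420,4)]) if 0 else None
S=P[box(370,450,195,300)&grey&(Z>.004)]
cv2.imwrite('pics/dock0.png',np.hstack([cv2.resize(im[190:300,360:460],None,fx=4,fy=4),cv2.resize(load('side')[0][245:345,320:430],(400,440))]))
print(ctrl.camera_model('top')['intrinsics'])
E
```

```text
bench z -0.001127000301359665
unit top 13071 z 0.0991 rect [693.  178.9] [227.3 281.5] 2.29
[[574.0, 315.0], [585.0, 34.0], [812.0, 43.0], [801.0, 324.0]]
handle 565 z 0.0649 rect [543.9 207.8] [ 41.6 199.7] 2.31
[[519.0, 307.0], [527.0, 107.0], [569.0, 109.0], [561.0, 308.0]]
dock plate 1390 z 0.0116 rect [ 570.3 -262.5] [ 74.3 159.7] 70.94
[[483.0, -272.0], [634.0, -324.0], [658.0, -253.0], [507.0, -201.0]]
ledge top 238 z 0.0332 rect [ 546.1 -164.7] [ 56.8 333.4] 35.22
[[427.0, -45.0], [619.0, -317.0], [665.0, -284.0], [473.0, -12.0]]
lever 318 z 0.1521 rect [ 502.2 -239.2] [46.4 45.3] 70.49
[[473.0, -253.0], [516.0, -269.0], [531.0, -225.0], [489.0, -210.0]]
lever hi [ 0.427 -0.045  1.047] lo [ 0.522 -0.233  0.06 ]
orange/brass
[[485.83498541   0.         318.51080474]
 [  0.         485.83498541 238.67809903]
 [  0.           0.           1.        ]]
```

View pics/dock0.png

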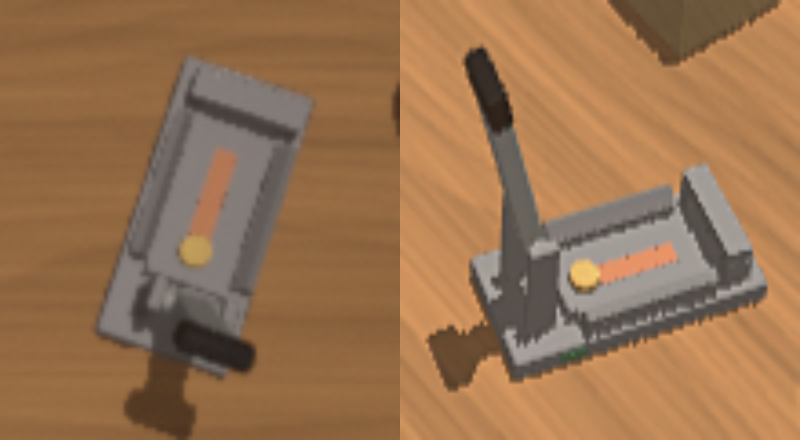

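```bash
cat >> h.py <<'E'
from scipy.spatial.transform import Rotation as Rn
def tool(yaw,pitch=0):
    "tool down; closing axis y at world angle yaw; pitch: fingers tilted about tool y"
    y=np.array([np.cos(yaw),np.sin(yaw),0]);z=np.array([0,0,-1.]);x=np.cross(y,z)
    return Rn.from_matrix(np.c_[x,y,z])*Rn.from_rotvec([0,pitch,0])
def row(p,R=None):
    s=ctrl.sense(); R0=Rn.from_rotvec(s['orientation']); R=R0 if R is None else R
    t=R0.inv().apply(np.array(p)-s['ee_pos']); w=(R0.inv()*R).as_rotvec()
    print('row',np.round(t/.5,4).tolist(),np.round(w/2/np.pi,4).tolist(),'| mm',np.round(t*1e3,1),'deg',np.round(np.degrees(w),1))
E
python3 - <<'E'
from h import *
im,d,c=load('top'); hsv=cv2.cvtColor(im,cv2.COLOR_BGR2HSV)
m=np.zeros((480,640),np.uint8); m[246:266,168:242]=255
m[(hsv[...,2]>75)]=0
m[:252]=0
ys,xs=np.nonzero(m); X=plane(c,np.c_[xs,ys],.0675)
r=cv2.minAreaRect((X[:,:2]*1000).astype(np.float32)); print(r,cv2.boxPoints(r).round().tolist(),len(xs))
print([ (y,hsv[y,204].tolist(), pts(d,c)[y,204].round(3).tolist()) for y in range(228,266,2)])
row([.53,.19,.2],tool(np.radians(2.3)))
row([.53,.19,.2],tool(np.radians(182.3)))
R=Rn.from_rotvec(ctrl.sense()['orientation']).as_matrix();print(R.round(3))
k=cam('wrist');print(k[1]@R,(-k[1].T@k[2]-ctrl.sense()['ee_pos'])@R)
E
```

```text
((530.4725341796875, 169.87380981445312), (122.28248596191406, 17.825740814208984), 88.16444396972656) [[520.0, 109.0], [537.0, 108.0], [541.0, 231.0], [524.0, 231.0]] 122
[(228, [18, 105, 183], [0.585, 0.164, 0.1]), (230, [18, 107, 165], [0.581, 0.165, 0.098]), (232, [17, 119, 111], [0.579, 0.167, 0.087]), (234, [18, 108, 170], [0.575, 0.167, 0.087]), (236, [18, 106, 173], [0.571, 0.167, 0.085]), (238, [18, 108, 160], [0.567, 0.166, 0.089]), (240, [16, 119, 90], [0.565, 0.17, 0.07]), (242, [16, 120, 91], [0.566, 0.177, 0.037]), (244, [15, 135, 87], [0.567, 0.186, -0.002]), (246, [14, 141, 87], [0.562, 0.185, -0.001]), (248, [14, 147, 87], [0.558, 0.185, -0.001]), (250, [15, 150, 80], [0.554, 0.185, -0.002]), (252, [15, 146, 126], [0.55, 0.185, -0.004]), (254, [14, 143, 134], [0.545, 0.184, 0.0]), (256, [11, 64, 84], [0.533, 0.17, 0.067]), (258, [10, 29, 78], [0.529, 0.169, 0.068]), (260, [14, 96, 82], [0.525, 0.17, 0.064]), (262, [15, 145, 139], [0.528, 0.184, -0.002]), (264, [15, 150, 102], [0.523, 0.184, -0.003])]
row [-0.9488, -0.5421, 0.028] [-0.0003, 0.0001, 0.2078] | mm [-474.4 -271.    14. ] deg [-0.1  0.  74.8]
row [-0.9488, -0.5421, 0.028] [-0.0001, -0.0003, -0.2922] | mm [-474.4 -271.    14. ] deg [-0.000e+00 -1.000e-01 -1.052e+02]
[[-0.975  0.223 -0.001]
 [ 0.223  0.975 -0.002]
 [ 0.    -0.002 -1.   ]]
[[-7.90315543e-04  9.99999568e-01 -4.88854895e-04]
 [-9.63569995e-01 -8.92271316e-04 -2.67454798e-01]
 [-2.67455119e-01  2.59672224e-04  9.63570284e-01]] [ 0.07477013  0.000409   -0.17034553]
```

play_rows:
  moves:
    - [-0.958,-0.581,0.028,0,0,0.208]
    - [-0.958,-0.581,0.028,0,0,0.208]
    - [-0.958,-0.581,0.028,0,0,0.208]
    - [-0.958,-0.581,0.028,0,0,0.208]
    - [-0.958,-0.581,0.028,0,0,0.208]
    - [-0.958,-0.581,0.028,0,0,0.208]
    - [-0.958,-0.581,0.028,0,0,0.208]
    - [-0.958,-0.581,0.028,0,0,0.208]
  fingers: 0.76
  force: 30

```text
t: 0.77
ee_pos: [0.3682, 0.3268, 0.206]
orientation: [-1.814, -2.565, 0.0]
wrist_force: [0.4, 1.0, 0.3]
gripper_width: 0.0407
gripper_force: 0.0
```

```bash
python3 - <<'E'
from h import *
print(ctrl.sense()['ee_pos']);row([.53,.17,.17],tool(np.radians(2.3)))
E
```

```text
[0.36821767 0.3267911  0.20597095]
row [-0.4035, 0.2005, 0.0719] [-0.0001, 0.0, 0.0477] | mm [-201.8  100.3   35.9] deg [-0.   0.  17.2]
```

play_rows:
  moves:
    - [-0.4035,0.2005,0.072,0,0,0.0477]
    - [-0.4035,0.2005,0.072,0,0,0.0477]
    - [-0.4035,0.2005,0.072,0,0,0.0477]
    - [-0.4035,0.2005,0.072,0,0,0.0477]
    - [-0.4035,0.2005,0.072,0,0,0.0477]
    - [-0.4035,0.2005,0.072,0,0,0.0477]
    - [-0.4035,0.2005,0.072,0,0,0.0477]
    - [-0.4035,0.2005,0.072,0,0,0.0477]

```text
t: 1.43
ee_pos: [0.5299, 0.1721, 0.1695]
orientation: [-2.171, -2.269, 0.002]
wrist_force: [0.0, 0.2, 0.2]
gripper_width: 0.0217
gripper_force: 0.0
```

```bash
python3 - <<'E'
from h import *
row([.53,.17,.045],tool(np.radians(2.3)))
im,d,c=snap('wrist','w1.png'); P=pts(d,c)
m=(abs(P[...,2]-.063)<.008)&(P[...,0]<.55)&(P[...,0]>.5)&(P[...,1]<.3)
q=P[m]; print(m.sum(), np.median(q,0)); 
for lo in np.arange(.1,.24,.02):
    s=q[(q[:,1]>lo)&(q[:,1]<lo+.02)]
    if len(s): print(round(lo,2),len(s),s[:,0].min().round(4),s[:,0].max().round(4),np.median(s[:,2]).round(4))
E
```

```text
row [-0.0043, 0.0004, 0.2489] [-0.0003, -0.0, 0.0007] | mm [ -2.2   0.2 124.5] deg [-0.1 -0.   0.2]
3263 [0.52875205 0.17961005 0.06660333]
0.1 299 0.5247 0.5499 0.0665
0.12 527 0.5239 0.5498 0.0664
0.14 402 0.5232 0.5341 0.0668
0.16 409 0.5225 0.5331 0.0669
0.18 436 0.5218 0.5323 0.067
0.2 562 0.5203 0.55 0.0666
0.22 628 0.5199 0.5499 0.0662
```

View pics/w1.png

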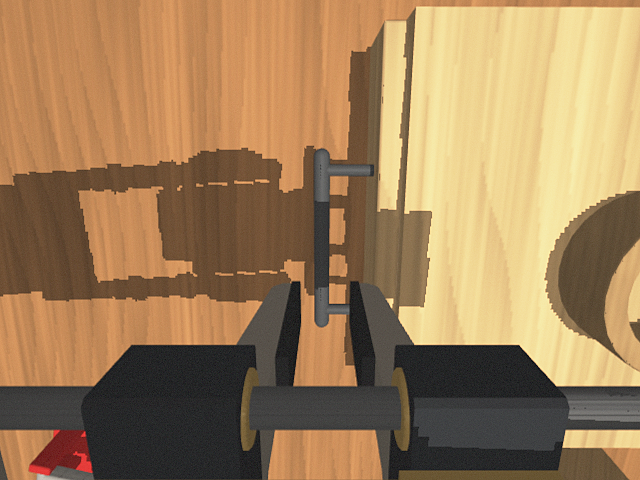

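The wrist view shows the bar at columns 315–328, rows 150–325, between the two fingers, with clear gaps on both sides. I descend.

play_rows:
  moves:
    - [0,-0.004,0.06,0,0,0]
    - [0,-0.004,0.12,0,0,0]
    - [0,-0.004,0.18,0,0,0]
    - [0,-0.004,0.22,0,0,0]
    - [0,-0.004,0.249,0,0,0]
    - [0,-0.004,0.249,0,0,0]
    - [0,-0.004,0.249,0,0,0]
    - [0,-0.004,0.249,0,0,0]

```text
t: 2.15
ee_pos: [0.5287, 0.1736, 0.0473]
orientation: [2.167, 2.273, 0.003]
wrist_force: [0.2, 1.0, -0.0]
gripper_width: 0.0217
gripper_force: 0.0
```

play_rows:
  moves:
    - [0,0,0,0,0,0]
    - [0,0,0,0,0,0]
    - [0,0,0,0,0,0]
    - [0,0,0,0,0,0]
    - [0,0,0,0,0,0]
    - [0,0,0,0,0,0]
    - [0,0,0,0,0,0]
    - [0,0,0,0,0,0]
  fingers: 1

```text
t: 2.82
ee_pos: [0.5273, 0.1731, 0.0471]
orientation: [-2.168, -2.271, 0.002]
wrist_force: [-5.7, 0.6, 7.7]
gripper_width: 0.01
gripper_force: 30.0
```

play_rows:
  moves:
    - [0,-0.03,0,0,0,0]
    - [0,-0.07,0,0,0,0]
    - [0,-0.11,0,0,0,0]
    - [0,-0.15,0,0,0,0]
    - [0,-0.19,0,0,0,0]
    - [0,-0.23,0,0,0,0]
    - [0,-0.27,0,0,0,0]
    - [0,-0.305,0,0,0,0]

```text
t: 3.48
ee_pos: [0.3763, 0.1668, 0.0471]
orientation: [2.17, 2.271, 0.007]
wrist_force: [0.4, 5.0, 1.3]
gripper_width: 0.0097
gripper_force: 30.0
```

play_rows:
  moves:
    - [0,0,0,0,0,0]
    - [0,0,0,0,0,0]
    - [0,0,0,0,0,0]
    - [0,0,0,0,0,0]
    - [0,0,0,0,0,0]
    - [0,0,0,0,0,0]
    - [0,0,0,0,0,0]
    - [0,0,0,0,0,0]
  fingers: 0.76

```text
t: 4.15
ee_pos: [0.376, 0.1656, 0.0457]
orientation: [-2.17, -2.272, 0.0]
wrist_force: [-0.5, -0.2, -0.6]
gripper_width: 0.022
gripper_force: 0.0
```

play_rows:
  moves:
    - [0,0,-0.08,0,0,0]
    - [0,0,-0.16,0,0,0]
    - [0,0,-0.24,0,0,0]
    - [0,0,-0.3,0,0,0]
    - [0,0,-0.36,0,0,0]
    - [0,0,-0.4,0,0,0]
    - [0,0,-0.4,0,0,0]
    - [0,0,-0.4,0,0,0]
  fingers: 0.2

```text
t: 4.82
ee_pos: [0.3764, 0.1657, 0.2464]
orientation: [2.168, 2.271, 0.003]
wrist_force: [-0.1, 0.2, -0.4]
gripper_width: 0.0728
gripper_force: 0.0
```

```bash
python3 - <<'E'
from h import *
print(ctrl.sense()['ee_pos'])
snap('top'); im,d,c=snap('wrist','w2.png')
t=load('top')[0]
w=cv2.resize(im,(400,300)); cv2.imwrite('pics/c2.png',np.vstack([w,cv2.resize(t[210:330,110:270],(400,300))]))
E
```

```text
[0.37643129 0.16567389 0.24636601]
```

View pics/c2.png

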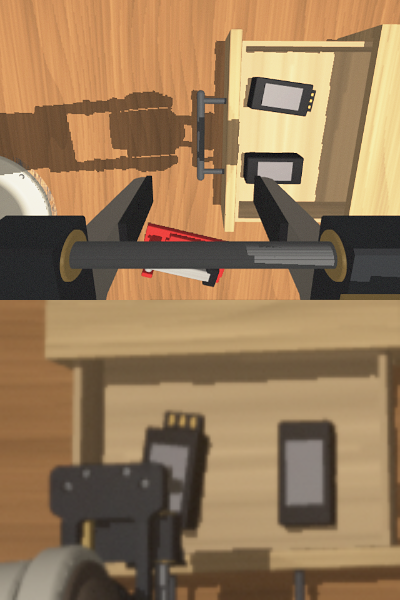

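The drawer is open. The wrist view shows the pack (gold-contact tongue pointing into the unit) at about (280,95) in the crop, and the brick at (272,167). Next I measure the pack.

```bash
python3 - <<'E'
from h import *
im,d,c=load('wrist'); P=pts(d,c); hsv=cv2.cvtColor(im,cv2.COLOR_BGR2HSV)
Z=P[...,2]
for n,zr,lo in(('pack',(.053,.064),0),('brick',(.047,.0575),1)):
    m=(Z>zr[0])&(Z<zr[1])&(hsv[...,1]<70)&(P[...,0]>.43)&(P[...,0]<.58)
    k,l,s,ce=cv2.connectedComponentsWithStats(m.astype(np.uint8))
    for i in range(1,k):
        if s[i,4]<800: continue
        q=P[l==i]; r=cv2.minAreaRect((q[:,:2]*1000).astype(np.float32)); print(n,s[i].tolist(),np.median(q[:,2]).round(4),np.round(r[0],1),np.round(r[1],1),round(r[2],1),cv2.boxPoints(r).round().tolist())
wood=(hsv[...,1]>60)&(abs(Z-.082)<.008)&(P[...,0]<.55)&(P[...,0]>.38)
q=P[wood]; print('panel/walls', q.min(0).round(3),q.max(0).round(3))
g=(hsv[...,0]>15)&(hsv[...,0]<32)&(hsv[...,1]>120)&(P[...,0]>.5)&(P[...,0]<.58)&(abs(Z-.03)<.012)
print('gold',g.sum(),np.median(P[g],0).round(4) if g.any() else 0)
E
```

```text
pack [401, 123, 100, 63, 4607] 0.0585 [481.5 225.4] [42.9 80.2] 84.7 [[440.0, 208.0], [519.0, 200.0], [523.0, 243.0], [444.0, 250.0]]
brick [392, 250, 94, 44, 3476] 0.0524 [485.9 115.5] [85.3 42.5] 2.5 [[442.0, 135.0], [444.0, 92.0], [529.0, 96.0], [528.0, 139.0]]
panel/walls [0.402 0.03  0.074] [0.55  0.302 0.09 ]
gold 45 [0.5332 0.2194 0.0327]
```

```bash
python3 - <<'E'
from h import *
row([.4815,.2255,.2],tool(np.radians(-95.5)))
E
```

```text
row [0.1101, 0.2186, 0.0874] [-0.0003, 0.0004, 0.2726] | mm [ 55.1 109.3  43.7] deg [-0.1  0.2 98.1]
```

play_rows:
  moves:
    - [0.11,0.2186,0.04,0,0,0.2726]
    - [0.11,0.2186,0.04,0,0,0.2726]
    - [0.11,0.2186,0.04,0,0,0.2726]
    - [0.11,0.2186,0.04,0,0,0.2726]
    - [0.11,0.2186,0.04,0,0,0.2726]
    - [0.11,0.2186,0.04,0,0,0.2726]
    - [0.11,0.2186,0.04,0,0,0.2726]
    - [0.11,0.2186,0.04,0,0,0.2726]
  fingers: 0.3

```text
t: 5.58
ee_pos: [0.4812, 0.2254, 0.2229]
orientation: [-2.996, -0.945, 0.008]
wrist_force: [-0.4, -0.6, 0.9]
gripper_width: 0.0643
gripper_force: 0.0
```

```bash
python3 - <<'E'
from h import *
row([.4815,.2255,.15],tool(np.radians(-95.5)))
E
```

```text
row [0.0013, 0.0004, 0.1459] [-0.0, 0.0008, 0.1125] | mm [ 0.7  0.2 72.9] deg [-0.   0.3 40.5]
```

play_rows:
  moves:
    - [0,0,0.06,0,0,0.1125]
    - [0,0,0.1,0,0,0.1125]
    - [0,0,0.146,0,0,0.1125]
    - [0,0,0.146,0,0,0.1125]
    - [0,0,0.146,0,0,0.1125]
    - [0,0,0.146,0,0,0.1125]
    - [0,0,0.146,0,0,0.1125]
    - [0,0,0.146,0,0,0.1125]

```text
t: 6.25
ee_pos: [0.4813, 0.2253, 0.151]
orientation: [3.138, -0.137, -0.005]
wrist_force: [0.2, 0.3, 0.3]
gripper_width: 0.0641
gripper_force: 0.0
```

```bash
python3 - <<'E'
from h import *
s=ctrl.sense(); print(s['joint_positions'].round(2),s['orientation'])
im,d,c=snap('wrist','w3.png'); P=pts(d,c); hsv=cv2.cvtColor(im,cv2.COLOR_BGR2HSV); Z=P[...,2]
m=(Z>.053)&(Z<.064)&(hsv[...,1]<70)&(P[...,0]>.43)&(P[...,0]<.58)&(P[...,1]>.18)
k,l,st,ce=cv2.connectedComponentsWithStats(m.astype(np.uint8)); i=1+st[1:,4].argmax(); q=P[l==i]
r=cv2.minAreaRect((q[:,:2]*1000).astype(np.float32)); print(st[i].tolist(),np.round(r[0],1),np.round(r[1],1),round(r[2],1),cv2.boxPoints(r).round().tolist())
row([.4815,.2255,.037],tool(np.radians(-95.5)))
E
```

```text
[ 0.21  0.11  1.78 -0.    1.25  1.87] [ 3.13778482 -0.13710184 -0.00481828]
[293, 185, 66, 114, 7005] [482.2 225.1] [43.2 79.3] 84.5 [[441.0, 207.0], [520.0, 200.0], [524.0, 243.0], [445.0, 250.0]]
row [0.0003, -0.0003, 0.2289] [0.0001, 0.0004, 0.0014] | mm [  0.2  -0.2 114.4] deg [0.  0.1 0.5]
```

play_rows:
  moves:
    - [0,0,0.05,0,0,0]
    - [0,0,0.1,0,0,0]
    - [0,0,0.15,0,0,0]
    - [0,0,0.18,0,0,0]
    - [0,0,0.21,0,0,0]
    - [0,0,0.229,0,0,0]
    - [0,0,0.229,0,0,0]
    - [0,0,0.229,0,0,0]

```text
t: 6.97
ee_pos: [0.4822, 0.2255, 0.0381]
orientation: [3.138, -0.14, -0.001]
wrist_force: [0.0, -0.1, -0.4]
gripper_width: 0.0643
gripper_force: 0.0
```

play_rows:
  moves:
    - [0,0,0,0,0,0]
    - [0,0,0,0,0,0]
    - [0,0,0,0,0,0]
    - [0,0,0,0,0,0]
    - [0,0,0,0,0,0]
    - [0,0,0,0,0,0]
    - [0,0,0,0,0,0]
    - [0,0,0,0,0,0]
  fingers: 1
  force: 40

```text
t: 7.63
ee_pos: [0.4832, 0.2256, 0.0393]
orientation: [-3.138, 0.141, -0.002]
wrist_force: [-2.1, -0.8, 5.7]
gripper_width: 0.0439
gripper_force: 40.0
```

play_rows:
  moves:
    - [0,0,-0.04,0,0,0]
    - [0,0,-0.08,0,0,0]
    - [0,0,-0.14,0,0,0]
    - [0,0,-0.2,0,0,0]
    - [0,0,-0.26,0,0,0]
    - [0,0,-0.3,0,0,0]
    - [0,0,-0.3,0,0,0]
    - [0,0,-0.3,0,0,0]

```text
t: 8.3
ee_pos: [0.4827, 0.2257, 0.1883]
orientation: [-3.138, 0.141, -0.002]
wrist_force: [-0.1, 0.2, -2.3]
gripper_width: 0.0437
gripper_force: 40.0
```

```bash
python3 - <<'E'
from h import *
th=np.radians(-19.06); D=np.array([.5760,-.2645]); 
row([*(D-.03*np.array([np.cos(th),np.sin(th)])),.23],tool(th-np.pi/2))
E
```

```text
row [0.2155, 0.9453, -0.0836] [-0.0001, -0.0002, 0.0387] | mm [107.8 472.7 -41.8] deg [-0.  -0.1 13.9]
```

play_rows:
  moves:
    - [0.2155,0.945,-0.0836,0,0,0.0387]
    - [0.2155,0.945,-0.0836,0,0,0.0387]
    - [0.2155,0.945,-0.0836,0,0,0.0387]
    - [0.2155,0.945,-0.0836,0,0,0.0387]
    - [0.2155,0.945,-0.0836,0,0,0.0387]
    - [0.2155,0.945,-0.0836,0,0,0.0387]
    - [0.2155,0.945,-0.0836,0,0,0.0387]
    - [0.2155,0.945,-0.0836,0,0,0.0387]

```text
t: 8.97
ee_pos: [0.5253, -0.1048, 0.2137]
orientation: [-3.097, 0.521, 0.008]
wrist_force: [1.4, 0.3, -2.0]
gripper_width: 0.0438
gripper_force: 40.0
```

```bash
python3 - <<'E'
from h import *
th=np.radians(-19.06); D=np.array([.5760,-.2645]); 
row([*(D-.03*np.array([np.cos(th),np.sin(th)])),.23],tool(th-np.pi/2))
E
```

```text
row [0.14, 0.2686, -0.0334] [-0.0001, 0.0008, -0.0001] | mm [ 70.  134.3 -16.7] deg [-0.   0.3 -0. ]
```

play_rows:
  moves:
    - [0.14,0.2686,-0.0334,0,0,0]
    - [0.14,0.2686,-0.0334,0,0,0]
    - [0.14,0.2686,-0.0334,0,0,0]
    - [0.14,0.2686,-0.0334,0,0,0]
    - [0.14,0.2686,-0.0334,0,0,0]
    - [0.14,0.2686,-0.0334,0,0,0]
    - [0.14,0.2686,-0.0334,0,0,0]
    - [0.14,0.2686,-0.0334,0,0,0]

```text
t: 9.63
ee_pos: [0.5487, -0.2515, 0.2319]
orientation: [-3.097, 0.518, 0.004]
wrist_force: [-0.7, 1.2, -2.4]
gripper_width: 0.0435
gripper_force: 40.0
```

```bash
python3 - <<'E'
from h import *
s=ctrl.sense(); print(s['ee_pos'],s['orientation'],s['joint_positions'].round(2))
im,d,c=snap('wrist','w4.png'); snap('side')
R=Rn.from_rotvec(s['orientation'])
# expected marks: dock features drawn
th=np.radians(-19.06); D=np.array([.5760,-.2645]); u=np.array([np.cos(th),np.sin(th)]); n=np.array([-u[1],u[0]])
f=lambda x,y,z:[*(D+x*u+y*n),z]
for poly in ([f(74,37,0) for _ in [0]],): pass
o=im.copy()
for P in ([f(-.086,-.037,.012),f(.074,-.037,.012),f(.074,.037,.012),f(-.086,.037,.012)],[f(.048,-.021,.034),f(.064,-.021,.034),f(.064,.021,.034),f(.048,.021,.034)]):
    cv2.polylines(o,[proj(c,np.array(P)).round().astype(int)],True,(0,255,0),1)
T=s['ee_pos'];
pk=np.array([[.056,-.016,.007],[.056,.016,.007],[.04,.022,-.019],[.04,-.022,-.019],[-.04,-.022,-.019],[-.04,.022,-.019]])
for q in proj(c,T+R.apply(pk)): cv2.circle(o,tuple(int(a) for a in q.round()),2,(0,0,255),-1)
cv2.imwrite('pics/w4o.png',o)
E
```

```text
[ 0.54866151 -0.25147752  0.23188284] [-3.0968381   0.51804728  0.00422409] [-0.63  0.22  1.49  0.    1.43  1.27]
```

View pics/w4o.png

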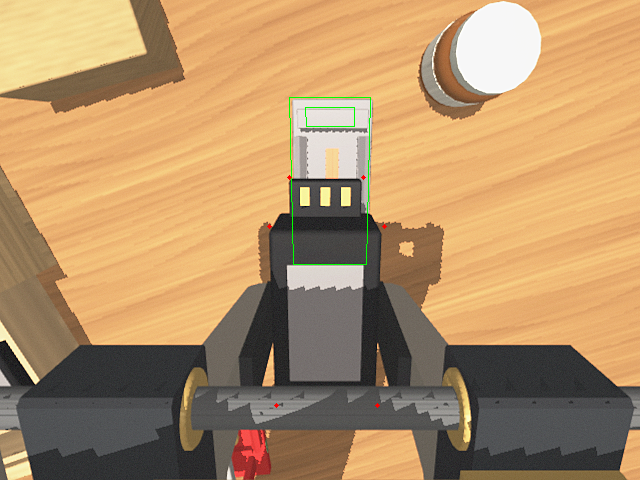

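The wrist view shows the pack held square: tongue tip at row 180, columns 292–360. The dock outline (green) falls on the plate. Next I refine the dock's y and work out the insertion poses.

```bash
cat >> h.py <<'E'
th=np.radians(-19.06); D=np.array([.5760,-.2645]); U=np.array([np.cos(th),np.sin(th)]); N=np.array([-U[1],U[0]])
def pose(tx,tz,deg,y=0):
    f=np.radians(deg);a=np.array([np.cos(f),-np.sin(f)]);b=np.array([np.sin(f),np.cos(f)])
    o=np.array([tx,tz])-55*a+17.3*b
    return [*(D+o[0]/1e3*U+y/1e3*N),.012+o[1]/1e3],tool(th-np.pi/2,-f)
E
python3 - <<'E'
from h import *
im,d,c=load('wrist'); P=pts(d,c); hsv=cv2.cvtColor(im,cv2.COLOR_BGR2HSV)
X=(P[...,:2]-D)@U*1e3; Y=(P[...,:2]-D)@N*1e3; Z=P[...,2]*1e3
g=(hsv[...,1]<45)
for v in range(96,178,6):
    r=np.nonzero(g[v,270:390]&(Z[v,270:390]>4)&(Z[v,270:390]<60))[0]+270
    if len(r): print(v,r[0],r[-1],Y[v,r[0]].round(1),Y[v,r[-1]].round(1),'Z',Z[v,r[0]].round(1),Z[v,r[-1]].round(1),'X',X[v,(r[0]+r[-1])//2].round(1),'Zc',Z[v,(r[0]+r[-1])//2].round(1))
s=ctrl.sense(); print('tcp dock', (s['ee_pos'][:2]-D)@U,(s['ee_pos'][:2]-D)@N)
row(*pose(41.6,50,18)); row(*pose(41.6,4.7,18))
E
```

```text
102 292 372 34.1 -38.8 Z 13.0 9.9 X 69.2 Zc 13.2
108 293 372 33.3 -39.0 Z 13.4 10.0 X 64.1 Zc 11.8
114 293 371 33.5 -38.1 Z 12.4 11.2 X 58.1 Zc 34.9
120 293 371 33.7 -38.2 Z 11.1 12.0 X 53.1 Zc 35.2
126 293 371 33.9 -38.3 Z 10.5 12.4 X 48.2 Zc 34.9
132 293 371 33.9 -38.6 Z 11.9 11.2 X 43.0 Zc 13.5
138 293 370 33.9 -36.6 Z 12.9 22.9 X 37.6 Zc 12.3
144 293 370 34.1 -37.8 Z 11.7 12.4 X 32.1 Zc 12.3
150 293 370 34.2 -38.1 Z 12.3 11.3 X 26.7 Zc 13.2
156 293 370 34.2 -38.4 Z 12.8 10.6 X 21.2 Zc 13.8
162 294 370 32.6 -38.5 Z 22.9 10.9 X 15.6 Zc 12.9
168 294 370 33.6 -38.7 Z 11.9 10.5 X 10.0 Zc 12.8
174 294 369 33.7 -37.8 Z 11.7 11.7 X 4.2 Zc 11.3
tcp dock -0.02963675520717553 0.003275372768295046
row [0.0489, 0.0068, 0.2748] [-0.0001, -0.0498, 0.0002] | mm [ 24.4   3.4 137.4] deg [ -0.  -17.9   0.1]
row [0.049, 0.0068, 0.3654] [-0.0001, -0.0498, 0.0002] | mm [ 24.5   3.4 182.7] deg [ -0.  -17.9   0.1]
```

play_rows:
  moves:
    - [0.049,0.0108,0.03,0,-0.02,0]
    - [0.049,0.0108,0.08,0,-0.04,0]
    - [0.049,0.0108,0.13,0,-0.05,0]
    - [0.049,0.0108,0.18,0,-0.05,0]
    - [0.049,0.0108,0.23,0,-0.05,0]
    - [0.049,0.0108,0.275,0,-0.05,0]
    - [0.049,0.0108,0.275,0,-0.05,0]
    - [0.049,0.0108,0.275,0,-0.05,0]

```text
t: 10.4
ee_pos: [0.5699, -0.2651, 0.0951]
orientation: [-3.009, 0.504, 0.481]
wrist_force: [0.8, 0.7, -1.5]
gripper_width: 0.0433
gripper_force: 40.0
```

```bash
python3 - <<'E'
from h import *
im,d,c=snap('wrist','w5.png'); P=pts(d,c); hsv=cv2.cvtColor(im,cv2.COLOR_BGR2HSV)
X=(P[...,:2]-D)@U*1e3; Y=(P[...,:2]-D)@N*1e3; Z=P[...,2]*1e3
m=(abs(Z-34)<4)&(X>40)&(X<70)&(abs(Y)<45)&(hsv[...,1]<60); q=np.c_[X[m],Y[m]]; print('ledge',m.sum(),np.percentile(q,[1,99],axis=0).round(1))
g=(hsv[...,1]<45)&(abs(Z-12)<4)&(X>0)&(X<73)
for x in range(0,76,8):
    k=g&(abs(X-x)<3); 
    if k.sum()>5: print(x,k.sum(),Y[k].min().round(1),Y[k].max().round(1))
gold=(hsv[...,0]>15)&(hsv[...,0]<35)&(hsv[...,1]>90)&(hsv[...,2]>150)&(Z>30)&(abs(Y)<25)&(X>20)&(X<60)
print('gold',gold.sum(),np.median(np.c_[X[gold],Y[gold],Z[gold]],0).round(1))
s=ctrl.sense(); print('tcp dock', (s['ee_pos'][:2]-D)@U,(s['ee_pos'][:2]-D)@N,s['ee_pos'][2]-.012)
row(*pose(41.6,50,18,-2)); row(*pose(41.6,4.7,18,-2))
cv2.imwrite('pics/w5c.png',im)
E
```

```text
ledge 4139 [[ 46.6 -32.3]
 [ 62.5  28. ]]
0 21 -25.6 34.4
8 68 -38.9 21.6
16 208 -39.0 21.6
24 574 -38.9 34.5
32 832 -38.9 21.6
40 373 -39.1 34.5
48 88 -38.9 34.3
56 112 -39.0 34.1
64 1523 -39.2 34.3
72 1157 -38.5 34.3
gold 1202 [ 48.5  22.8 183.1]
tcp dock -0.004170650550230122 -0.0030388411036648385 0.08517528626468686
row [-0.0012, -0.0021, 0.004] [0.0001, -0.0001, 0.0001] | mm [-0.6 -1.   2. ] deg [ 0. -0.  0.]
row [0.0267, -0.0021, 0.0902] [0.0001, -0.0001, 0.0001] | mm [13.4 -1.1 45.1] deg [ 0. -0.  0.]
```

View pics/w5c.png

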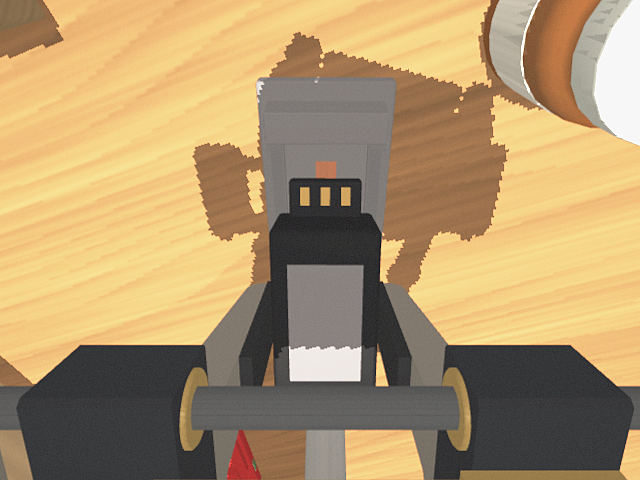

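The tilted pack is centred over the pocket with its tongue (row 180) just short of the ledge (rows 100–142). I correct the dock origin by (-1.2, -2.2) mm and descend.

```bash
cat >> h.py <<'E'
D=D-.0012*U-.0022*N
E
python3 - <<'E'
from h import *
row(*pose(41.6,4.7,18)); row(*pose(53,1,18))
E
```

```text
row [0.0244, -0.0017, 0.0909] [0.0001, -0.0001, 0.0001] | mm [12.2 -0.9 45.5] deg [ 0. -0.  0.]
row [0.0484, -0.0017, 0.091] [0.0001, -0.0001, 0.0001] | mm [24.2 -0.8 45.5] deg [ 0. -0.  0.]
```

play_rows:
  moves:
    - [0.005,-0.0017,0.018,0,0,0]
    - [0.01,-0.0017,0.036,0,0,0]
    - [0.0145,-0.0017,0.054,0,0,0]
    - [0.019,-0.0017,0.07,0,0,0]
    - [0.022,-0.0017,0.08,0,0,0]
    - [0.0244,-0.0017,0.0909,0,0,0]
    - [0.0244,-0.0017,0.0909,0,0,0]
    - [0.0244,-0.0017,0.0909,0,0,0]

```text
t: 11.12
ee_pos: [0.5684, -0.2647, 0.0488]
orientation: [-3.01, 0.506, 0.478]
wrist_force: [-0.7, -0.5, -2.9]
gripper_width: 0.0437
gripper_force: 40.0
```

```bash
python3 - <<'E'
from h import *
print(ctrl.sense()['wrist_force'])
row(*pose(41.6,4.7,18)); row(*pose(53,1,18))
E
```

```text
[-0.70390749 -0.45133144 -2.851422  ]
row [0.0002, -0.001, -0.003] [-0.0, 0.0001, -0.0] | mm [ 0.1 -0.5 -1.5] deg [-0.  0. -0.]
row [0.0242, -0.001, -0.003] [-0.0, 0.0001, -0.0] | mm [12.1 -0.5 -1.5] deg [-0.  0. -0.]
```

play_rows:
  moves:
    - [0.0,-0.001,-0.003,0,0,0]
    - [0.004,-0.001,-0.003,0,0,0]
    - [0.008,-0.001,-0.003,0,0,0]
    - [0.012,-0.001,-0.003,0,0,0]
    - [0.016,-0.001,-0.003,0,0,0]
    - [0.02,-0.001,-0.003,0,0,0]
    - [0.0242,-0.001,-0.003,0,0,0]
    - [0.0242,-0.001,-0.003,0,0,0]

```text
t: 11.78
ee_pos: [0.5805, -0.2684, 0.0466]
orientation: [-3.011, 0.506, 0.476]
wrist_force: [0.3, 0.0, -1.6]
gripper_width: 0.0436
gripper_force: 40.0
```

```bash
python3 - <<'E'
from h import *
print(ctrl.sense()['wrist_force'])
row(*pose(53,1,18)); row(*pose(54,.8,13));row(*pose(54.8,.5,9)); row(*pose(55.6,.3,5)); row(*pose(56,0.2,2))
E
```

```text
[ 0.3072375   0.04449259 -1.59326358]
row [-0.0012, -0.0001, 0.0007] [-0.0, -0.0001, -0.0] | mm [-0.6 -0.   0.3] deg [-0. -0. -0.]
row [-0.0018, -0.0001, 0.0102] [-0.0, 0.0138, -0.0] | mm [-0.9 -0.   5.1] deg [-0.  5. -0.]
row [-0.0015, -0.0001, 0.0182] [-0.0, 0.0249, -0.0] | mm [-0.8 -0.   9.1] deg [-0.  9. -0.]
row [-0.0008, -0.0001, 0.0261] [-0.0, 0.036, -0.0] | mm [-0.4 -0.  13. ] deg [-0. 13. -0.]
row [-0.0003, -0.0001, 0.032] [-0.0, 0.0444, -0.0] | mm [-0.1 -0.  16. ] deg [-0. 16. -0.]
```

play_rows:
  moves:
    - [-0.001,0,0.0035,0,0.0046,0]
    - [-0.0015,0,0.007,0,0.0092,0]
    - [-0.0018,0,0.0102,0,0.0138,0]
    - [-0.0017,0,0.013,0,0.0175,0]
    - [-0.0016,0,0.0156,0,0.0213,0]
    - [-0.0015,0,0.0182,0,0.0249,0]
    - [-0.0015,0,0.0182,0,0.0249,0]
    - [-0.0015,0,0.0182,0,0.0249,0]

```text
t: 12.45
ee_pos: [0.5765, -0.267, 0.0385]
orientation: [-3.063, 0.515, 0.243]
wrist_force: [0.3, -0.2, -2.4]
gripper_width: 0.0434
gripper_force: 40.0
```

```bash
python3 - <<'E'
from h import *
print(ctrl.sense()['wrist_force'])
im=snap('wrist')[0]; sd=snap('side')[0]
cv2.imwrite('pics/w6.png',np.hstack([im[60:300,200:440],cv2.resize(sd[230:350,310:430],(240,240))]).repeat(1,0))
row(*pose(54.8,.5,9)); row(*pose(55.3,.4,6.5)); row(*pose(55.6,.3,5)); row(*pose(56,.2,2)); row(*pose(56,.0,.5))
E
```

```text
[ 0.25648106 -0.1517839  -2.42812709]
row [0.0005, -0.0001, 0.0006] [0.0, 0.0001, -0.0] | mm [ 0.3 -0.1  0.3] deg [ 0.  0. -0.]
row [0.0001, -0.0001, 0.0055] [0.0, 0.0071, -0.0] | mm [ 0.1 -0.1  2.8] deg [ 0.   2.5 -0. ]
row [0.0, -0.0001, 0.0085] [0.0, 0.0112, -0.0] | mm [ 0.  -0.1  4.3] deg [ 0.  4. -0.]
row [-0.0004, -0.0001, 0.0145] [0.0, 0.0196, -0.0] | mm [-0.2 -0.1  7.3] deg [ 0.  7. -0.]
row [-0.0009, -0.0001, 0.0179] [0.0, 0.0237, -0.0] | mm [-0.4 -0.1  8.9] deg [ 0.   8.5 -0. ]
```

View pics/w6.png

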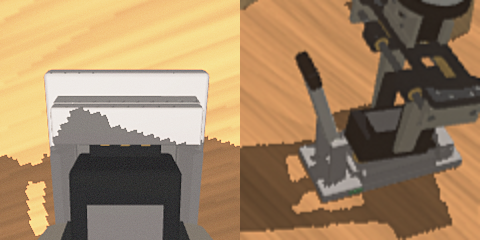

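The tongue is under the ledge (row 146) and the gold contacts are almost hidden. No contact force shows, so I rotate the heel down.

play_rows:
  moves:
    - [0.0002,0,0.003,0,0.0036,0]
    - [0.0001,0,0.0055,0,0.0071,0]
    - [0,0,0.0085,0,0.0112,0]
    - [-0.0002,0,0.0115,0,0.0155,0]
    - [-0.0004,0,0.0145,0,0.0196,0]
    - [-0.0006,0,0.0162,0,0.0215,0]
    - [-0.0009,0,0.0179,0,0.0237,0]
    - [-0.0009,0,0.0179,0,0.0237,0]

```text
t: 13.22
ee_pos: [0.5755, -0.2668, 0.0304]
orientation: [-3.097, 0.52, 0.011]
wrist_force: [0.2, 0.3, 3.1]
gripper_width: 0.0434
gripper_force: 40.0
```

```bash
python3 - <<'E'
from h import *
print(ctrl.sense()['wrist_force'],ctrl.sense()['ft_torque'])
row(*pose(56,.0,.5))
E
```

```text
[0.18366483 0.30328882 3.09245559] [0.21849897 0.31491911 0.00773835]
row [-0.0006, -0.0002, 0.0012] [0.0, -0.0003, -0.0] | mm [-0.3 -0.1  0.6] deg [ 0.  -0.1 -0. ]
```

play_rows:
  moves:
    - [0,0,0,0,0,0]
    - [0,0,0,0,0,0]
    - [0,0,0,0,0,0]
    - [0,0,0,0,0,0]
    - [0,0,0,0,0,0]
    - [0,0,0,0,0,0]
    - [0,0,0,0,0,0]
    - [0,0,0,0,0,0]
  fingers: 0.3

```text
t: 13.88
ee_pos: [0.575, -0.2665, 0.0296]
orientation: [-3.097, 0.52, 0.014]
wrist_force: [0.4, -0.0, 0.3]
gripper_width: 0.0642
gripper_force: 0.0
```

play_rows:
  moves:
    - [0,0,-0.03,0,0,0]
    - [0,0,-0.08,0,0,0]
    - [0,0,-0.16,0,0,0]
    - [0,0,-0.24,0,0,0]
    - [0,0,-0.32,0,0,0]
    - [0,0,-0.4,0,0,0]
    - [0,0,-0.4,0,0,0]
    - [0,0,-0.4,0,0,0]

```text
t: 14.55
ee_pos: [0.5783, -0.2682, 0.2335]
orientation: [3.096, -0.52, -0.003]
wrist_force: [-1.2, -0.3, -1.0]
gripper_width: 0.0646
gripper_force: 0.0
```

```bash
python3 - <<'E'
from h import *
im,d,c=snap('wrist'); P=pts(d,c); hsv=cv2.cvtColor(im,cv2.COLOR_BGR2HSV)
X=(P[...,:2]-D)@U*1e3; Y=(P[...,:2]-D)@N*1e3; Z=P[...,2]*1e3
m=(Z>40)&(Z<60)&(abs(X)<47)&(abs(Y)<30); q=np.c_[X[m],Y[m],Z[m]]
print(m.sum(),np.percentile(q,[2,50,98],axis=0).round(1)); A=np.c_[q[:,:2],np.ones(len(q))]; print('plane',np.linalg.lstsq(A,q[:,2],rcond=None)[0].round(3))
im2,d2,c2=snap('side');snap('top')
cv2.imwrite('pics/w7.png',np.hstack([im[60:480,160:480],cv2.resize(im2[230:350,310:430],(420,420))]))
t,dt,ct=load('top'); P=pts(dt,ct);X=(P[...,:2]-D)@U*1e3; Y=(P[...,:2]-D)@N*1e3; Z=P[...,2]*1e3
m=(X<-50)&(X>-200)&(abs(Y)<30)&(Z>60)&(Z<190);print('lever top view',m.sum(),np.percentile(np.c_[X[m],Y[m],Z[m]],[1,50,99],axis=0).round(0) if m.any() else 0)
P=pts(d2,c2);X=(P[...,:2]-D)@U*1e3; Y=(P[...,:2]-D)@N*1e3; Z=P[...,2]*1e3
m=(X<-50)&(X>-200)&(abs(Y)<25)&(Z>80)&(Z<180);q=np.c_[X[m],Y[m],Z[m]];print('lever side',m.sum())
for z in range(80,180,15):
    s=q[abs(q[:,2]-z)<5]
    if len(s): print(z,len(s),np.median(s,0).round(1),s[:,0].min().round(),s[:,0].max().round())
E
```

```text
4400 [[-35.4 -20.1  48.3]
 [  4.6   0.5  51.9]
 [ 41.4  21.8  54.8]]
plane [-6.8000e-02  1.0000e-03  5.2018e+01]
lever top view 0 0
lever side 306
80 15 [-76.1 -10.3  82.5] -81.0 -67.0
95 22 [-79.2  -9.7  95. ] -85.0 -72.0
110 27 [-81.5 -10.2 110. ] -89.0 -75.0
125 24 [-87.4  -9.9 124.1] -93.0 -80.0
140 11 [-92.7  -9.6 138.4] -98.0 -83.0
155 33 [-97.4 -18.1 155.3] -102.0 -88.0
170 76 [-97.2  -3.8 166.8] -104.0 -91.0
```

View pics/w7.png

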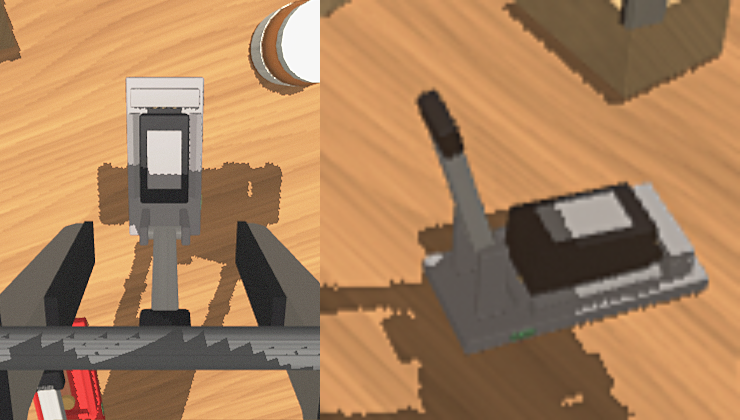

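The pack rests on the spring, heel up by about 4°, tongue under the ledge, as expected. The lever leans back at about 1.88 rad. I will push it over with the closed fingers, starting from behind.

```bash
cat >> h.py <<'E'
def at(x,z,y=0): return [*(D+x/1e3*U+y/1e3*N),z/1e3],tool(th-np.pi/2)
def lev(deg,r=95):
    t=np.radians(deg)
    if deg>=90: return -64+116*np.cos(t)-6.5*np.sin(t)-10,150
    return -64+r*np.cos(t)-6.5*np.sin(t)-10,55+r*np.sin(t)+6.5*np.cos(t)
E
python3 - <<'E'
from h import *
row(*at(-130,233)); row(*at(-130,150))
for a in (108,90,80,70,60,50,40,30,20,10,0): print(a,np.round(lev(a),1))
E
```

```text
row [-0.2634, 0.0006, -0.0078] [-0.0002, 0.0019, -0.0] | mm [-131.7    0.3   -3.9] deg [-0.1  0.7 -0. ]
row [-0.2613, 0.0008, 0.1582] [-0.0002, 0.0019, -0.0] | mm [-130.7    0.4   79.1] deg [-0.1  0.7 -0. ]
108 [-116.  150.]
90 [-80.5 150. ]
80 [-63.9 149.7]
70 [-47.6 146.5]
60 [-32.1 140.5]
50 [-17.9 132. ]
40 [ -5.4 121. ]
30 [  5.  108.1]
20 [13.  93.6]
10 [18.4 77.9]
0 [21.  61.5]
```

play_rows:
  moves:
    - [-0.08,0,-0.008,0,0.001,0]
    - [-0.16,0,-0.008,0,0.0019,0]
    - [-0.23,0,-0.008,0,0.0019,0]
    - [-0.262,0,-0.008,0,0.0019,0]
    - [-0.262,0,0.05,0,0.0019,0]
    - [-0.262,0,0.12,0,0.0019,0]
    - [-0.262,0,0.158,0,0.0019,0]
    - [-0.262,0,0.158,0,0.0019,0]
  fingers: 1
  force: 20

```text
t: 15.37
ee_pos: [0.4481, -0.2208, 0.145]
orientation: [-3.092, 0.52, 0.013]
wrist_force: [0.2, 0.2, -0.1]
gripper_width: 0.0132
gripper_force: 0.0
```

```bash
python3 - <<'E'
from h import *
print(ctrl.sense()['wrist_force'],ctrl.sense()['gripper_width'])
for a in (108,90,80,70,60,50): row(*at(*lev(a)))
E
```

```text
[ 0.16447053  0.19128768 -0.06638257] 0.013177750976347434
row [0.0358, 0.0035, -0.0103] [-0.0007, 0.0014, -0.0001] | mm [17.9  1.7 -5.2] deg [-0.3  0.5 -0. ]
row [0.1069, 0.0034, -0.011] [-0.0007, 0.0014, -0.0001] | mm [53.4  1.7 -5.5] deg [-0.3  0.5 -0. ]
row [0.14, 0.0034, -0.0106] [-0.0007, 0.0014, -0.0001] | mm [70.   1.7 -5.3] deg [-0.3  0.5 -0. ]
row [0.1727, 0.0034, -0.0045] [-0.0007, 0.0014, -0.0001] | mm [86.3  1.7 -2.3] deg [-0.3  0.5 -0. ]
row [0.2038, 0.0035, 0.0071] [-0.0007, 0.0014, -0.0001] | mm [101.9   1.7   3.6] deg [-0.3  0.5 -0. ]
row [0.2323, 0.0035, 0.024] [-0.0007, 0.0014, -0.0001] | mm [116.2   1.8  12. ] deg [-0.3  0.5 -0. ]
```

play_rows:
  moves:
    - [0,0.003,-0.005,0,0,0]
    - [0.018,0.003,-0.005,0,0,0]
    - [0.036,0.003,-0.005,0,0,0]
    - [0.054,0.003,-0.005,0,0,0]
    - [0.072,0.003,-0.005,0,0,0]
    - [0.09,0.003,-0.005,0,0,0]
    - [0.107,0.003,-0.005,0,0,0]
    - [0.107,0.003,-0.005,0,0,0]

```text
t: 16.03
ee_pos: [0.5042, -0.2437, 0.1548]
orientation: [3.097, -0.52, 0.008]
wrist_force: [0.6, 0.5, 0.2]
gripper_width: 0.0008
gripper_force: 0.0
```

```bash
python3 - <<'E'
from h import *
s=ctrl.sense(); print(s['wrist_force'],s['gripper_width'],(s['ee_pos'][:2]-D)@U,(s['ee_pos'][:2]-D)@N,s['ee_pos'][2])
for a in (90,80,70,60,50,40): row(*at(*lev(a)))
E
```

```text
[0.61721783 0.48626467 0.23002406] 0.0007655177247592238 -0.07344760247885469 -0.0016072567070346544 0.15484140656592918
row [-0.0142, -0.0032, 0.0096] [0.0, -0.0008, 0.0] | mm [-7.1 -1.6  4.8] deg [ 0.  -0.3  0. ]
row [0.019, -0.0032, 0.0104] [0.0, -0.0008, 0.0] | mm [ 9.5 -1.6  5.2] deg [ 0.  -0.3  0. ]
row [0.0516, -0.0032, 0.017] [0.0, -0.0008, 0.0] | mm [25.8 -1.6  8.5] deg [ 0.  -0.3  0. ]
row [0.0825, -0.0032, 0.0291] [0.0, -0.0008, 0.0] | mm [41.2 -1.6 14.5] deg [ 0.  -0.3  0. ]
row [0.1108, -0.0032, 0.0464] [0.0, -0.0008, 0.0] | mm [55.4 -1.6 23.2] deg [ 0.  -0.3  0. ]
row [0.1357, -0.0032, 0.0683] [0.0, -0.0008, 0.0] | mm [67.9 -1.6 34.2] deg [ 0.  -0.3  0. ]
```

```bash
python3 - <<'E'
from h import *
s=ctrl.sense(); print(s['wrist_force'],(s['ee_pos'][:2]-D)@U,s['ee_pos'][2])
im2,d2,c2=snap('side')
cv2.imwrite('pics/s8.png',cv2.resize(im2[200:340,310:450],(420,420)))
E
```

```text
[0.61721783 0.48626467 0.23002406] -0.07344760247885469 0.15484140656592918
```

View pics/s8.png

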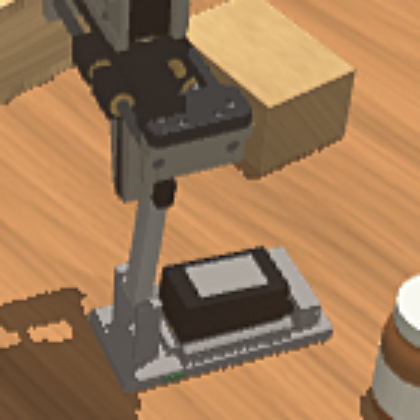

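The lever is now just forward of upright with the fingers behind its tip (about (165,190)). I keep following the arc.

play_rows:
  moves:
    - [0.005,-0.003,0.01,0,0,0]
    - [0.019,-0.003,0.0104,0,0,0]
    - [0.035,-0.003,0.013,0,0,0]
    - [0.0516,-0.003,0.017,0,0,0]
    - [0.067,-0.003,0.023,0,0,0]
    - [0.0825,-0.003,0.029,0,0,0]
    - [0.097,-0.003,0.038,0,0,0]
    - [0.111,-0.003,0.0464,0,0,0]

```text
t: 16.75
ee_pos: [0.5561, -0.2598, 0.1308]
orientation: [3.098, -0.52, 0.005]
wrist_force: [-4.0, 1.5, 0.5]
gripper_width: 0.0003
gripper_force: 1.9
```

```bash
python3 - <<'E'
from h import *
s=ctrl.sense(); print(s['wrist_force'],s['gripper_width'],(s['ee_pos'][:2]-D)@U,(s['ee_pos'][:2]-D)@N,s['ee_pos'][2])
for a in (50,40,30,25,20,15,10): row(*at(*lev(a)))
E
```

```text
[-4.04141267  1.46298589  0.50880928] 0.0003343504912691283 -0.01916921403504733 0.00013852257188956899 0.13084248841246063
row [0.0025, 0.0003, -0.0022] [-0.0, -0.0005, -0.0] | mm [ 1.3  0.1 -1.1] deg [-0.  -0.2 -0. ]
row [0.0275, 0.0003, 0.0197] [-0.0, -0.0005, -0.0] | mm [13.7  0.1  9.8] deg [-0.  -0.2 -0. ]
row [0.0482, 0.0003, 0.0456] [-0.0, -0.0005, -0.0] | mm [24.1  0.1 22.8] deg [-0.  -0.2 -0. ]
row [0.0569, 0.0003, 0.0598] [-0.0, -0.0005, -0.0] | mm [28.4  0.1 29.9] deg [-0.  -0.2 -0. ]
row [0.0642, 0.0003, 0.0747] [-0.0, -0.0005, -0.0] | mm [32.1  0.1 37.3] deg [-0.  -0.2 -0. ]
row [0.0702, 0.0003, 0.0902] [-0.0, -0.0005, -0.0] | mm [35.1  0.1 45.1] deg [-0.  -0.2 -0. ]
row [0.0749, 0.0003, 0.1061] [-0.0, -0.0005, -0.0] | mm [37.4  0.1 53.1] deg [-0.  -0.2 -0. ]
```

play_rows:
  moves:
    - [0.014,0,0.009,0,0,0]
    - [0.0275,0,0.0197,0,0,0]
    - [0.038,0,0.032,0,0,0]
    - [0.0482,0,0.0456,0,0,0]
    - [0.0569,0,0.0598,0,0,0]
    - [0.0642,0,0.0747,0,0,0]
    - [0.0702,0,0.0902,0,0,0]
    - [0.0702,0,0.0902,0,0,0]

```text
t: 17.42
ee_pos: [0.5892, -0.2714, 0.0849]
orientation: [3.098, -0.521, 0.006]
wrist_force: [-0.1, 0.8, -1.1]
gripper_width: 0.0002
gripper_force: 0.0
```

```bash
python3 - <<'E'
from h import *
s=ctrl.sense(); print(s['wrist_force'],s['gripper_width'],(s['ee_pos'][:2]-D)@U,(s['ee_pos'][:2]-D)@N,s['ee_pos'][2])
for a in (15,10,7,5,2,0): row(*at(*lev(a)))
E
```

```text
[-0.14872796  0.78371007 -1.12527531] 0.0001702167133033413 0.01597630142277521 -1.8583750975927245e-05 0.08490512851887638
row [0.0002, -0.0, -0.0019] [-0.0, -0.0007, -0.0001] | mm [ 0.1 -0.  -1. ] deg [-0.  -0.2 -0. ]
row [0.0048, -0.0, 0.014] [-0.0, -0.0007, -0.0001] | mm [ 2.4 -0.   7. ] deg [-0.  -0.2 -0. ]
row [0.0069, -0.0, 0.0238] [-0.0, -0.0007, -0.0001] | mm [ 3.5 -0.  11.9] deg [-0.  -0.2 -0. ]
row [0.0081, -0.0, 0.0303] [-0.0, -0.0007, -0.0001] | mm [ 4.  -0.  15.2] deg [-0.  -0.2 -0. ]
row [0.0093, -0.0, 0.0402] [-0.0, -0.0007, -0.0001] | mm [ 4.7 -0.  20.1] deg [-0.  -0.2 -0. ]
row [0.0099, -0.0, 0.0469] [-0.0, -0.0007, -0.0001] | mm [ 4.9 -0.  23.4] deg [-0.  -0.2 -0. ]
```

Slowly to about 1°.

play_rows:
  moves:
    - [0.003,0,0.007,0,0,0]
    - [0.005,0,0.014,0,0,0]
    - [0.006,0,0.02,0,0,0]
    - [0.007,0,0.026,0,0,0]
    - [0.008,0,0.032,0,0,0]
    - [0.009,0,0.037,0,0,0]
    - [0.01,0,0.042,0,0,0]
    - [0.01,0,0.042,0,0,0]

```text
t: 18.08
ee_pos: [0.5939, -0.2732, 0.0653]
orientation: [3.097, -0.521, 0.007]
wrist_force: [1.7, -0.9, 1.7]
gripper_width: 0.0003
gripper_force: 0.7
```

```bash
python3 - <<'E'
from h import *
s=ctrl.sense(); print(s['wrist_force'],(s['ee_pos'][:2]-D)@U,s['ee_pos'][2])
row(*at(*lev(0)))
E
```

```text
[ 1.73636136 -0.90782582  1.68982158] 0.020942289364950104 0.06529026086742684
row [0.0001, -0.0003, 0.0076] [0.0, -0.0007, -0.0001] | mm [ 0.  -0.1  3.8] deg [ 0.  -0.3 -0. ]
```

play_rows:
  moves:
    - [0,0,0.002,0,0,0]
    - [0,0,0.004,0,0,0]
    - [0,0,0.006,0,0,0]
    - [0,0,0.0075,0,0,0]
    - [0,0,0.0085,0,0,0]
    - [0,0,0.0095,0,0,0]
    - [0,0,0.0095,0,0,0]
    - [0,0,0.0095,0,0,0]

```text
t: 18.75
ee_pos: [0.5942, -0.2732, 0.0618]
orientation: [3.097, -0.52, 0.008]
wrist_force: [0.9, 0.5, 8.0]
gripper_width: 0.0008
gripper_force: 4.0
```

play_rows:
  moves:
    - [0,0,0.001,0,0,0]
    - [0,0,0.002,0,0,0]
    - [0,0,0.003,0,0,0]
    - [0,0,0.004,0,0,0]
    - [0,0,0.004,0,0,0]
    - [0,0,0.004,0,0,0]
    - [0,0,0.004,0,0,0]
    - [0,0,0.004,0,0,0]

```text
t: 19.42
ee_pos: [0.5942, -0.2733, 0.0617]
orientation: [3.097, -0.52, 0.007]
wrist_force: [-2.8, 2.9, 18.8]
gripper_width: 0.0004
gripper_force: 8.8
```

The lever is against its stop: 19 N and no further travel. I retreat and check.

play_rows:
  moves:
    - [0,0,-0.02,0,0,0]
    - [0,0,-0.06,0,0,0]
    - [0,0,-0.14,0,0,0]
    - [0,0,-0.22,0,0,0]
    - [0,0,-0.3,0,0,0]
    - [0,0,-0.36,0,0,0]
    - [0,0,-0.36,0,0,0]
    - [0,0,-0.36,0,0,0]

```text
t: 20.08
ee_pos: [0.5932, -0.273, 0.2401]
orientation: [3.097, -0.52, 0.008]
wrist_force: [-0.2, 0.6, -0.7]
gripper_width: 0.0001
gripper_force: 0.0
```

play_rows:
  moves:
    - [0,0,0,0,0,0]
    - [0,0,0,0,0,0]
    - [0,0,0,0,0,0]
    - [0,0,0,0,0,0]
    - [0,0,0,0,0,0]
    - [0,0,0,0,0,0]
    - [0,0,0,0,0,0]
    - [0,0,0,0,0,0]

```text
t: 20.75
ee_pos: [0.5929, -0.2727, 0.2386]
orientation: [3.098, -0.52, 0.005]
wrist_force: [0.0, -0.7, 0.0]
gripper_width: 0.0003
gripper_force: 0.0
```

```bash
python3 - <<'E'
from h import *
im,d,c=snap('wrist'); P=pts(d,c)
X=(P[...,:2]-D)@U*1e3; Y=(P[...,:2]-D)@N*1e3; Z=P[...,2]*1e3
def fit(n,m):
    q=np.c_[X[m],Y[m],Z[m]]; A=np.c_[q[:,:2],np.ones(len(q))]; w=np.linalg.lstsq(A,q[:,2],rcond=None)[0]; print(n,m.sum(),w.round(3),np.percentile(q,[1,50,99],axis=0).round(1).tolist())
fit('lever',(abs(Y)<8)&(X>-40)&(X<50)&(Z>54)&(Z<72))
fit('pack',(abs(Y)>13)&(abs(Y)<30)&(abs(X)<50)&(Z>40)&(Z<54)&(X>-35))
cv2.imwrite('pics/w9.png',im)
E
```

```text
lever 1714 [1.000e-03 6.000e-03 6.175e+01] [[-35.9, -7.6, 60.1], [8.1, 0.5, 61.8], [49.5, 7.7, 63.4]]
pack 1394 [-7.0000e-03 -0.0000e+00  4.8535e+01] [[-34.3, -20.9, 46.1], [0.4, 13.7, 48.6], [39.2, 22.6, 50.3]]
```

View pics/w9.png

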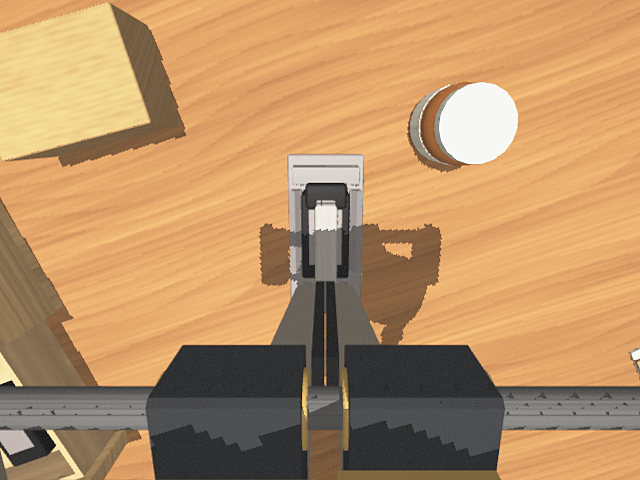

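The lever lies level over the pack (slope 0.001) and the pack is flat (slope 0.007, top at 48.5 mm). The jar and carton appear untouched and the arm is clear, so I hand in.

```bash
python3 -c "
from bench import ctrl
print(ctrl.finish_job())"
```

```text
the job is handed in; nothing more can be done
None
```

I handed the job in at about 21 s: the battery pack sits flat in the grey dock with its tongue under the ledge, the lever is fully shut, and the brick is still in the open drawer; no verdict came back.

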